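# Lock out the humidifier fan in the cheese ripening room

## Robot

A 7-joint arm with a two-finger parallel gripper is mounted at the origin on the work surface. World frame = base frame: x ahead of the robot, y to its left, z up, the work surface at z = 0. Lengths are in mm, angles in rad, forces in N, time in s.
With the tool pointing down it reaches from about 425 to 875 mm from the base axis. Payload 4.7 kg.
Tool frame: the origin (TCP) lies on the centre line of the jaws, within the pads' length; the fingertips stand 14 mm ahead of it and the grasp point (between the pads) lies 5 mm behind it (manip.tips_ahead is the distance from the TCP to the fingertips, in mm); z points along the fingers, y is the line along which they close (so a half turn about z gives the same grasp; the last joint's range is limited). The gripper opens to 87 mm and grips with 3 to 60 N. Pads are 19 mm wide; open, the fingers measure 117 mm over their backs; the gripper's body (75 mm by 190 mm) begins 51 mm behind the grasp point.
Start: joints at [1.251, 0.321, -0.07, 1.45, 0.023, 1.371, -0.057], TCP at [212.943, -614.153, 198.387] pointing down, gripper open.
Joint ranges: [-2.86, 2.86], [-0.3, 2.09], [-1.38, 1.24], [0.06, 2.45], [-1.56, 4.7], [0.09, 2.05], [-2.69, 2.69]. Speed limits (rad/s): [2.57, 2.57, 3.14, 3.14, 3.14, 3.14, 3.14].

## Interface

Orientations are given as a rotation vector (axis times angle).
In Python, from station import observe, eyes, order, manip gives the robot as it stands.
- The arm moves only by the tool send_rows, never from a script. Its argument "commands" is a list of rows, each an object with "delta_pos": the shift along the world's x, y, z in mm, a list of three; "roll": the turn about the world's z in rad. In form: [{"delta_pos": [x, y, z], "roll": roll}, ...]. A call has 1 to 20 rows; each row is the pose to reach, as a shift and turn from the pose commanded when the call began; what a row does not reach only later rows make up. A row lasts 1/8 s, in which the tool goes at most 62.5 mm and 10.7 degrees, less where a joint would pass 70% of its speed; a pose out of reach is approached as far as the arm can. A call with a gripper value outside its range is refused whole. "hand" is the closure, from -1 (fully open) to 1 (shut), set as the call begins (left out, the last holds). The fingers move at their own pace and stop on an object; "squeeze" is the grip in N (left out, the last holds). Time passes only in rows, so rows that repeat a pose let the fingers close. It gives the time, the measured TCP pose, the force, the opening and the grip force at its end, in the units of the state.
- observe(): the state, without advancing time (a new reading comes with each control period).
- eyes.read_camera(name): name is "scene" or "side" or "wrist"; returns (picture, depth): 420x560x3 uint8, blue, green, red; 420x560 float32, mm along the optical axis (not along the pixel's ray), 0 where there is no reading.
- eyes.camera_info(name): a dict with "mtx" (3x3 intrinsics, pixels), "rvec" (rotation vector, rad) and "tvec" (3), from world to camera coordinates, as OpenCV has them; the wrist camera has in their place "tool_from_camera" (4x4, takes a point from camera to tool coordinates, whose origin is the TCP and whose axes are the flange's). Camera axes: x right, y down, z forward; pixel columns grow to the right and rows downward; lengths in mm; the calibration is good to about 2 mm. A picture is of the moment at which its call begins: read the wrist's pose just before it. camera_info takes no time and is no camera call.
- order.job_done(): hands the job in; it is judged then, once.
The state is a dict: "time": time; "joint_positions": joint angles; "dq": joint speeds; "tau": joint torques, N m; "tool_pos": TCP position; "eef_rot": TCP orientation; "contact_force": force on the tool from outside, world axes, zero at the start; "moment": the same for the moment, N m; "width": finger opening in mm; "grip_force": force on a finger pad.
Only numpy, scipy, OpenCV 4.12 (cv2) and the standard library are available. Lean on these libraries where they do the work, as an engineer would, in place of code of your own. Each camera call takes 0.05 s, during which the arm holds its last target. There are 200 camera calls.

## Task

Lock out the humidifier fan. First move every small cheese standing around the isolator into the wooden tray, upright and flat on its floor; only then swing the red isolator handle round to off so that its padlock hole lines up with the hole in the fixed steel hasp, put the red plug padlock fully home through both holes, and after that press the green start button right in and let it go, to prove the fan is dead. Leave everything so, and do not disturb the jar, the mug or the brush.

Things in the scene. Friction and masses are not known exactly. Their poses are not given: they have to be found in the camera images.
- cheese1: small drum cheese, 52 mm diameter, 46 mm tall, cream or grey rind with a darker belt and a small white paper label on top, about 0.1 kg; origin at the centre of its underside, z up. May be absent.
- cheese2: small drum cheese, 52 mm diameter, 46 mm tall, cream or grey rind with a darker belt and a small white paper label on top, about 0.1 kg; origin at the centre of its underside, z up. May be absent.
- cheese3: small drum cheese, 52 mm diameter, 46 mm tall, cream or grey rind with a darker belt and a small white paper label on top, about 0.1 kg; origin at the centre of its underside, z up. May be absent.
- cheese4: small drum cheese, 52 mm diameter, 46 mm tall, cream or grey rind with a darker belt and a small white paper label on top, about 0.1 kg; origin at the centre of its underside, z up. May be absent.
- cheese5: small drum cheese, 52 mm diameter, 46 mm tall, cream or grey rind with a darker belt and a small white paper label on top, about 0.1 kg; origin at the centre of its underside, z up. May be absent.
- tray: light wooden tray with a low rim, 190 (x) by 280 (y) by 15 mm high, walls and floor 5 mm thick; it has no dividers and is fixed to the bench. Origin at the centre of its underside, x and y along its sides.
- isolator: fixed isolator: grey round housing, 100 mm diameter, 34 mm high. Origin on the handle's vertical pivot at bench height, z up. A steel hasp plate (36 mm wide, 12 mm thick, top 26 mm above the bench) sticks out along its -x to 118 mm from the pivot, with a 12 mm through hole. The green start button stands beside it at x 20, y -90 mm.
- handle (a joint): red isolator handle, rad, turning about the isolator's z, growing counter-clockwise seen from above. At 0 (on) it points along the isolator's +y, at 1.571 (off) along -x, hole over hasp hole. No click or stop at off: it goes on to 1.85. Stays where left; about 2 N at the grip turns it. Lever 34 to 46 mm above the bench, 18 mm wide (32 at the hole), 174 long; hub 52 mm wide, up to 55 mm high
- handle_grip (a point): middle of the handle's upright black round grip, 22 mm diameter, 38 mm tall (46 to 84 mm above the bench), 160 mm from the pivot; 66 mm above the bench
- handle_hole (a point): centre of the 12 mm vertical through hole in the handle lever, at the lever's top face, 100 mm from the pivot and 46 mm above the bench
- hasp_hole (a point): centre of the 12 mm vertical through hole in the fixed steel hasp plate, at its top face, 26 mm above the bench, 100 mm from the pivot
- padlock: red plug padlock, 0.12 kg: block 36 (x) by 20 (y) by 34 (z) mm with a straight 8 mm steel bolt, 38 mm long, down from the middle of its underside. Origin at the bolt's lower tip, z up along the bolt; the block spans z 38 to 72 mm. It starts upright in the station. Fully home, its block rests on the handle and its origin is 8 mm above the bench.
- station: fixed yellow padlock station block 50 (x) by 70 (y) by 45 mm high with a 10 mm blind hole 42 mm deep in the middle of its top, where the padlock stands. Origin at the centre of its underside.
- start (a joint): green start button, m, 0 when out, 0.006 when fully pressed down; springs back; 5 N presses it fully
- start_top (a point): centre of the top face of the green start button (30 mm diameter), which is pressed straight down
- jar: amber jar, 60 mm diameter, 90 mm tall, bystander; origin at the centre of its underside
- mug: blue mug, 72 mm diameter, 85 mm tall, bystander; origin at the centre of its underside
- brush: brush lying on the bench, bystander; origin under its middle, handle to its -x
Mind the look-alikes: they are no part of the job. What is shaped like the cheese3 but blue is not meant.

How it is judged (in metres and radians):
On the way, in this order (a step that is already met when the one before it is completed fails the run):
1. every cheese present stands upright in the tray (x of cheese1 in the frame of tray between -0.068 and 0.068 m and y of cheese1 in the frame of tray between -0.113 and 0.113 m and z of each of cheese1, cheese2, cheese3, cheese4, cheese5 in the frame of tray below 0.012 m and angle between each of cheese1, cheese2, cheese3, cheese4, cheese5's own z axis and vertical below 0.15 rad and linear speed of each of cheese1, cheese2, cheese3, cheese4, cheese5 below 0.03 m/s and x of cheese2 in the frame of tray between -0.068 and 0.068 m and y of cheese2 in the frame of tray between -0.113 and 0.113 m and x of cheese3 in the frame of tray between -0.068 and 0.068 m and y of cheese3 in the frame of tray between -0.113 and 0.113 m and x of cheese4 in the frame of tray between -0.068 and 0.068 m and y of cheese4 in the frame of tray between -0.113 and 0.113 m and x of cheese5 in the frame of tray between -0.068 and 0.068 m and y of cheese5 in the frame of tray between -0.113 and 0.113 m), for 0.2 s.
2. the handle is at off, its hole over the hasp hole within 4 mm (horizontal distance between handle_hole and hasp_hole below 0.004 m and velocity of joint handle between -0.05 and 0.05 rad/s), for 0.3 s.
3. the padlock is home through both holes (horizontal distance between padlock and hasp_hole below 0.0045 m and z of padlock in the frame of isolator below 0.0125 m and angle between padlock's own z axis and vertical below 0.12 rad), for 0.2 s.
4. the start button is pressed right in (value of joint start above 0.0045 m), for 0.04 s.
At the end, for the whole second after the job is handed in: Every cheese present stands upright (0.15 rad) on the tray floor inside the rim; handle hole over hasp hole within 4.5 mm; padlock through both holes (within 4.5 mm sideways, at most 4.5 mm short of home, upright within 0.12 rad); start button out; all at rest (all of step 1 and all of step 3 and horizontal distance between handle_hole and hasp_hole below 0.0045 m and value of joint start below 0.002 m and linear speed of padlock below 0.03 m/s); the robot touches nothing.
It fails at once if the jar is moved more than 3 cm (distance of jar from where it was at the start of the episode above 0.03 m).
It fails at once if the mug is moved more than 3 cm (distance of mug from where it was at the start of the episode above 0.03 m).
It fails at once if the brush is moved more than 3 cm (distance of brush from where it was at the start of the episode above 0.03 m).
Of cheese1, cheese2, cheese3, cheese4, cheese5 only 3 to 5 are there at a start; the rules pass over those that are not, and their reading is None.
At some moment in a run one of cheese1, cheese2, cheese3, cheese4, cheese5 may be knocked a few centimetres aside while the robot is not near it.
It also fails if it takes over 210 s, if anything falls off the work surface, if the arm or the gripper's body presses on something with over 40 N, if the wrist force passes 120 N, or if a joint passes its speed limit or range.

## Working session

There is one attempt and no reset: what is moved stays moved. The work goes in short steps, Python scripts to look and compute and a tool call to move; the robot and the scene stay as the last step left them, time stands still between calls to the robot, and variables do not carry over. Pictures are saved under pics/ and viewed, at most 14 in all, crops included, and the job is handed in when it is done.

Besides the shell and the picture viewer there is one more tool, called after "Call:" in YAML: its name, and indented under it one key for each argument. send_rows: Moves the arm, as the interface text tells. Its arguments: {"type":"object","properties":{"commands":{"type":"array","items":{"type":"object","properties":{"delta_pos":{"type":"array","items":{"type":"number"}},"roll":{"type":"number"}}}},"hand":{"type":"number"},"squeeze":{"type":"number"}},"required":["commands"]}

```bash
ls; mkdir -p pics; cat > h.py <<'E'
import numpy as np, cv2
from station import observe, eyes, order, manip
def shot(n):
    s=observe(); im,d=eyes.read_camera(n); return s,im,d
def cloud(n,s,d):
    """world xyz per pixel from depth (mm)"""
    ci=eyes.camera_info(n); K=np.array(ci['mtx']); v,u=np.mgrid[:d.shape[0],:d.shape[1]]
    p=np.stack([(u-K[0,2])/K[0,0]*d,(v-K[1,2])/K[1,1]*d,d],-1)
    if n=='wrist':
        T=np.array(ci['tool_from_camera']); R=cv2.Rodrigues(np.array(s['eef_rot'],float))[0]
        p=p@T[:3,:3].T+T[:3,3]; return p@R.T+np.array(s['tool_pos'])
    R=cv2.Rodrigues(np.array(ci['rvec'],float))[0]; return (p-np.array(ci['tvec']).ravel())@R
E
python3 - <<'E'
from h import *
print(observe())
for n in ('scene','side','wrist'):
    s,im,d=shot(n); cv2.imwrite(f'pics/{n}0.png',im); np.savez(f'{n}0.npz',im=im,d=d,p=cloud(n,s,d))
    print(n,eyes.camera_info(n))
E
```

```text
pics
{'time': 0.0, 'joint_positions': array([ 1.25108012,  0.32182466, -0.07005271,  1.45171019,  0.02259234,
        1.37076796, -0.05690116]), 'dq': array([-4.41564765e-04, -3.13415019e-04, -9.66977549e-04, -6.14155355e-04,
       -2.81410563e-04,  6.57912239e-05, -3.58033988e-04]), 'tau': array([-3.05006843e-04, -4.91294432e+01, -4.03828695e-01, -3.12533247e+01,
       -6.38627680e-02,  4.36140457e-02,  1.69376176e-04]), 'tool_pos': array([ 212.70835738, -613.56860961,  197.24254512]), 'eef_rot': array([-3.09608323e+00, -5.21611405e-01,  6.57899339e-04]), 'contact_force': array([ 0.09158673,  0.52900461, -0.22017717]), 'moment': array([ 0.00451976, -0.03759657, -0.00039933]), 'grip_force': 0.0, 'width': 86.9242428702421}
scene {'mtx': array([[430.52295064,   0.        , 279.5881705 ],
       [  0.        , 430.52295064, 203.65953147],
       [  0.        ,   0.        ,   1.        ]]), 'rvec': array([ 2.05150663,  0.78509709, -0.4206854 ]), 'tvec': array([-392.80175692, -172.13236555, 1412.72389811])}
side {'mtx': array([[401.9694943 ,   0.        , 282.38207772],
       [  0.        , 401.9694943 , 206.07250567],
       [  0.        ,   0.        ,   1.        ]]), 'rvec': array([ 2.23125893, -0.11509571,  0.05591843]), 'tvec': array([-552.36807495,   91.86685249, 1188.23385184])}
wrist {'mtx': array([[341.83039201,   0.        , 280.98822412],
       [  0.        , 341.83039201, 212.83642666],
       [  0.        ,   0.        ,   1.        ]]), 'tool_from_camera': array([[ 8.18005466e-04, -9.56918934e-01, -2.90354067e-01,
         7.96691419e+01],
       [ 9.99999658e-01,  7.47629656e-04,  3.53307304e-04,
        -2.00229840e-02],
       [-1.21009138e-04, -2.90354257e-01,  9.56919219e-01,
        -1.87465186e+02],
       [ 0.00000000e+00,  0.00000000e+00,  0.00000000e+00,
         1.00000000e+00]])}
```

View pics/scene0.png

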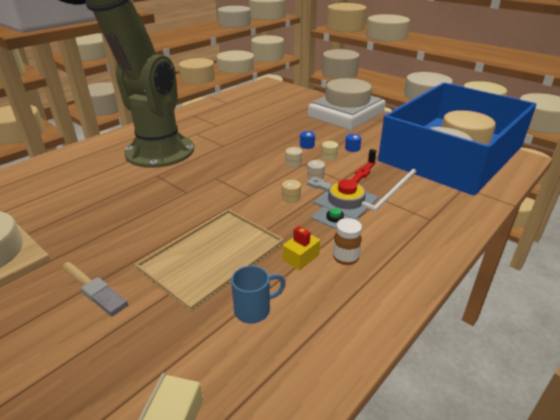

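View pics/side0.png

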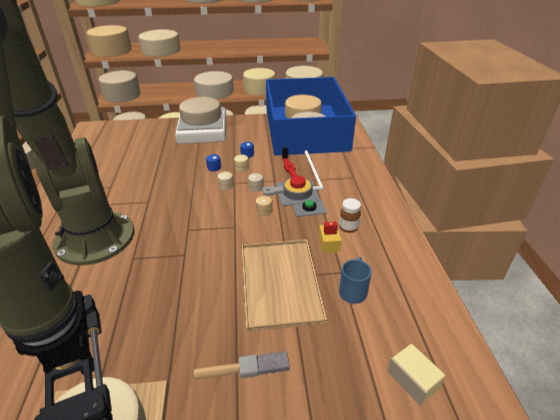

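The scene view shows four cream or grey cheeses at about (293,157), (330,150), (316,169) and (291,190). It also shows two blue decoys, the isolator (346,193), the station with padlock (301,247), the tray (210,255), jar, mug and brush. Now I'll measure them.

```bash
python3 - <<'E'
from h import *
for n,pts in (('scene',dict(c1=(293,157),c2=(330,150),c3=(316,169),c4=(291,190),hub=(347,186),grip=(372,156),btn=(335,214),lock=(301,236),stat=(301,250),tray=(210,255),jar=(347,228),mug=(250,280),hasp=(318,184),rod=(412,173),rod0=(370,206),blue=(307,139),blue2=(353,142))),
 ('side',dict(c1=(226,180),c2=(241,162),c3=(256,182),c4=(264,206),hub=(298,182),grip=(286,155),btn=(309,205),lock=(330,228),jar=(350,210),mug=(354,275),tray=(282,282),hasp=(270,190)))):
    z=np.load(n+'0.npz'); p=z['p']
    print(n,{k:p[v,u].round().astype(int).tolist() for k,(u,v) in pts.items()})
# cheese fits: points at height ~46 above bench
for n in ('scene','side'):
    z=np.load(n+'0.npz'); p=z['p']; d=z['d']; hsv=cv2.cvtColor(z['im'],cv2.COLOR_BGR2HSV)
    m=((p[...,2]>40)&(p[...,2]<50)&(d>0)).astype(np.uint8)
    k,l,st,c=cv2.connectedComponentsWithStats(m)
    for i in range(1,k):
        if st[i,4]>25:
            q=p[l==i]; print(n,c[i].round(),st[i,4],'ctr',((q.max(0)+q.min(0))/2).round(1)[:2],'mean',q.mean(0).round(1),'ext',np.ptp(q,0).round()[:2],'hsv',np.median(hsv[l==i],0))
E
```

```text
scene {'c1': [397, 206, 37], 'c2': [455, 315, 38], 'c3': [496, 192, 39], 'c4': [520, 54, 42], 'hub': [630, 150, 56], 'grip': [603, 312, 70], 'btn': [657, 64, 24], 'lock': [687, -108, 72], 'stat': [697, -118, 45], 'tray': [526, -232, 6], 'jar': [758, -40, 91], 'mug': [682, -258, 48], 'hasp': [539, 147, 26], 'rod': [696, 393, 15], 'rod0': [697, 163, 16], 'blue': [353, 328, 39], 'blue2': [475, 412, 37]}
side {'c1': [385, 202, 40], 'c2': [438, 310, 41], 'c3': [485, 175, 44], 'c4': [503, 47, 40], 'hub': [622, 144, 55], 'grip': [600, 306, 62], 'btn': [646, 58, 24], 'lock': [677, -108, 69], 'jar': [745, -54, 84], 'mug': [714, -250, 29], 'tray': [530, -232, 3], 'hasp': [530, 150, 25]}
scene [393.  12.] 46 ctr [-503.3 2381.6] mean [-503.2 2382.5   45.2] ext [256.  47.] hsv [ 12. 101. 122.]
scene [425.  16.] 48 ctr [-267.3 2384.2] mean [-260.5 2388.4   45.4] ext [215.  54.] hsv [ 12. 101. 121.]
scene [501.  27.] 217 ctr [ 225.3 2384.1] mean [ 247.9 2384.6   44.9] ext [735.  60.] hsv [ 12. 102. 117.]
scene [81. 93.] 44 ctr [-605.6   48.6] mean [-593.5   43.    44.6] ext [48. 53.] hsv [ 17.  122
[... 5148 characters left out ...]
.] 130 ctr [503.4  70.5] mean [503.4  67.8  43.9] ext [48. 52.] hsv [ 18. 101. 228.]
side [ 91. 236.] 229 ctr [ -3.2 -20.6] mean [ 13.2 -45.1  44.9] ext [146. 123.] hsv [28. 75. 60.]
side [349. 220.] 56 ctr [754.  -47.5] mean [747.3 -52.2  45.1] ext [61. 33.] hsv [ 14.   55.5 145.5]
side [330. 236.] 185 ctr [ 680.  -100.6] mean [ 676.7 -113.    43.6] ext [51. 74.] hsv [ 21. 166. 226.]
side [356. 272.] 60 ctr [ 712.7 -260.9] mean [ 716.  -256.1   45.1] ext [50. 26.] hsv [105. 106.  98.]
side [354. 290.] 72 ctr [ 702.5 -303.5] mean [ 696.5 -310.4   44.9] ext [64. 34.] hsv [105. 105.  96.]
side [418. 369.] 1217 ctr [ 775.9 -523.8] mean [ 774.6 -527.    47.7] ext [ 98. 108.] hsv [ 24.  84. 236.]
```

Call:
send_rows:
  commands:
    - {"delta_pos":[160,270,100],"roll":0.7}
    - {"delta_pos":[160,270,100],"roll":0.7}
    - {"delta_pos":[160,270,100],"roll":0.7}
    - {"delta_pos":[160,270,100],"roll":0.7}
    - {"delta_pos":[160,270,100],"roll":0.7}
    - {"delta_pos":[307,444,100],"roll":1.238}
    - {"delta_pos":[307,444,100],"roll":1.238}
    - {"delta_pos":[307,444,100],"roll":1.238}
    - {"delta_pos":[307,444,100],"roll":1.238}
    - {"delta_pos":[307,444,100],"roll":1.238}
    - {"delta_pos":[307,444,100],"roll":1.238}
    - {"delta_pos":[307,444,100],"roll":1.238}
  hand: -1

```text
time: 1.65
tool_pos: [519.1, -172.0, 298.2]
eef_rot: [2.224, 2.219, -0.001]
contact_force: [-0.5, -0.2, -0.2]
width: 86.9
grip_force: 0.0
```

```bash
python3 - <<'E'
from h import *
s,im,d=shot('wrist'); print(s['time'],s['tool_pos'],s['eef_rot']); cv2.imwrite('pics/w1.png',im); p=cloud('wrist',s,d); np.savez('w1.npz',im=im,p=p,d=d)
# tray floor: height 2..9
m=((p[...,2]>10)&(p[...,2]<22)&(d>0)).astype(np.uint8)
k,l,st,c=cv2.connectedComponentsWithStats(m)
for i in range(1,k):
    if st[i,4]>150:
        q=p[l==i][:,:2].astype(np.float32); print(c[i].round(),st[i,4],cv2.minAreaRect(q))
m=((p[...,2]>42)&(p[...,2]<48)&(d>0)).astype(np.uint8)
k,l,st,c=cv2.connectedComponentsWithStats(m)
for i in range(1,k):
    if st[i,4]>80:
        q=p[l==i][:,:2].astype(np.float32); print('46:',c[i].round(),st[i,4],cv2.minAreaRect(q))
E
```

```text
1.65 [ 519.06578686 -171.97993198  298.19355   ] [ 2.22369480e+00  2.21916322e+00 -1.30516416e-03]
[448.  60.] 181 ((735.0850219726562, -32.104942321777344), (21.803314208984375, 57.26066970825195), 12.505334854125977)
[286. 196.] 2577 ((525.7630004882812, -226.9546356201172), (190.66976928710938, 280.1033020019531), 0.9688279628753662)
[398. 227.] 188 ((693.0848999023438, -257.45098876953125), (82.97490692138672, 22.30160903930664), 49.646602630615234)
[421. 254.] 162 ((725.3653564453125, -297.71246337890625), (51.2551155090332, 13.6812744140625), 46.391563415527344)
[233. 345.] 2092 ((421.03125, -460.91693115234375), (199.06155395507812, 42.97684860229492), 2.4047234058380127)
46: [461.  56.] 158 ((735.057373046875, -32.97315216064453), (21.7337703704834, 57.53067398071289), 14.449663162231445)
46: [410. 112.] 1829 ((680.5679931640625, -97.3740005493164), (70.20475769042969, 51.0368537902832), 89.61421966552734)
46: [402. 235.] 94 ((687.1919555664062, -262.53594970703125), (63.439247131347656, 19.79736328125), 47.77653503417969)
46: [428. 261.] 122 ((721.7115478515625, -294.6247863769531), (60.7088508605957, 23.9533634185791), 46.194881439208984)
```

View pics/w1.png

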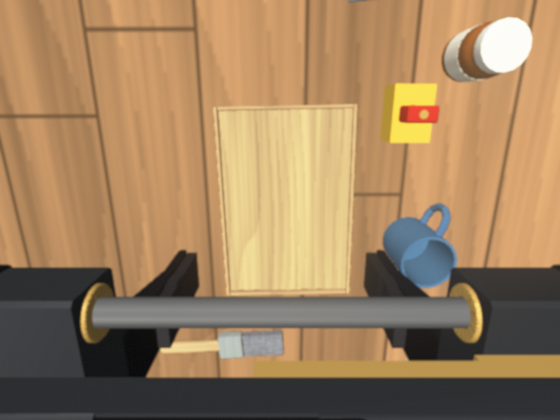

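The wrist view shows the empty tray centred at pixel (286,196), i.e. (525.8, -227) with sides 190x280. The station is at (410,112), the jar at (485,50) and the mug at (418,250).

Call:
send_rows:
  commands:
    - {"delta_pos":[-20,410,-40],"roll":0}
    - {"delta_pos":[-20,410,-40],"roll":0}
    - {"delta_pos":[-20,410,-40],"roll":0}
    - {"delta_pos":[-20,410,-40],"roll":0}
    - {"delta_pos":[-20,410,-40],"roll":0}
    - {"delta_pos":[-20,410,-40],"roll":0}
    - {"delta_pos":[-20,410,-40],"roll":0}
    - {"delta_pos":[-20,410,-40],"roll":0}
    - {"delta_pos":[-20,410,-40],"roll":0}

```text
time: 2.82
tool_pos: [500.6, 238.0, 258.2]
eef_rot: [2.222, 2.219, -0.001]
contact_force: [-0.4, -0.9, 0.1]
width: 87.1
grip_force: 0.0
```

```bash
cat >> h.py <<'E'
def cheeses(n,s,im,d,lo=42,hi=49):
    """(centre xy, is_blue) of 52 mm drums whose top lies at lo..hi"""
    p=cloud(n,s,d); hsv=cv2.cvtColor(im,cv2.COLOR_BGR2HSV)
    m=((p[...,2]>lo)&(p[...,2]<hi)&(d>0)).astype(np.uint8); k,l,st,c=cv2.connectedComponentsWithStats(m); out=[]
    for i in range(1,k):
        q=p[l==i][:,:2].astype(np.float32)
        if st[i,4]<80: continue
        (x,y),r=cv2.minEnclosingCircle(q); h=np.median(hsv[l==i],0)
        if 20<r<34: out.append((round(x,1),round(y,1),round(r,1),h.astype(int).tolist(),c[i].round().astype(int).tolist()))
    return out
E
python3 - <<'E'
from h import *
s,im,d=shot('wrist'); print(s['time'],s['tool_pos']); cv2.imwrite('pics/w2.png',im); np.savez('w2.npz',im=im,p=cloud('wrist',s,d),d=d)
for c in cheeses('wrist',s,im,d): print(c)
E
```

```text
2.825 [500.59096225 237.9626868  258.24486556]
(462.3, 425.0, 24.9, [110, 184, 225], [244, 9])
(337.9, 348.4, 25.8, [110, 185, 227], [133, 79])
(438.7, 335.4, 25.7, [28, 55, 253], [225, 92])
(382.3, 227.3, 25.8, [26, 40, 252], [182, 187])
(484.7, 206.6, 25.8, [24, 37, 247], [268, 204])
(504.4, 82.5, 23.9, [25, 84, 252], [284, 290])
```

View pics/w2.png

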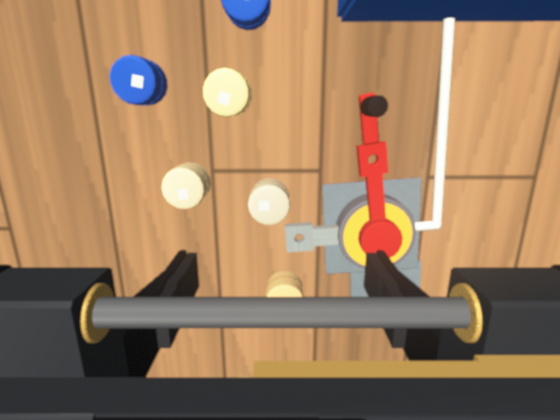

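Call:
send_rows:
  commands:
    - {"delta_pos":[-15,-36,-60],"roll":0}
    - {"delta_pos":[-15,-36,-120],"roll":0}
    - {"delta_pos":[-15,-36,-160],"roll":0}
    - {"delta_pos":[-15,-36,-160],"roll":0}
    - {"delta_pos":[-15,-36,-195],"roll":0}
    - {"delta_pos":[-15,-36,-228],"roll":0}
    - {"delta_pos":[-15,-36,-228],"roll":0}

```text
time: 3.75
tool_pos: [485.1, 202.8, 30.7]
eef_rot: [-2.222, -2.22, 0.002]
contact_force: [-0.1, 0.4, 0.6]
width: 86.9
grip_force: 0.0
```

Call:
send_rows:
  commands:
    - {"delta_pos":[0,0,0],"roll":0}
    - {"delta_pos":[0,0,0],"roll":0}
    - {"delta_pos":[0,0,0],"roll":0}
    - {"delta_pos":[0,0,0],"roll":0}
    - {"delta_pos":[0,0,0],"roll":0}
    - {"delta_pos":[0,0,0],"roll":0}
    - {"delta_pos":[0,0,50],"roll":0}
    - {"delta_pos":[0,0,90],"roll":0}
    - {"delta_pos":[0,0,90],"roll":0}
  hand: 1
  squeeze: 15

```text
time: 4.88
tool_pos: [487.3, 205.0, 123.6]
eef_rot: [2.218, 2.22, 0.008]
contact_force: [0.1, 0.5, -1.0]
width: 5.4
grip_force: 0.0
```

```bash
python3 - <<'E'
from h import *
s=observe(); print(s['tool_pos'],s['width'],s['grip_force'])
for n in ('scene','side','wrist'):
    s,im,d=shot(n); print(n)
    for c in cheeses(n,s,im,d,30): print(c)
    if n=='side': cv2.imwrite('pics/s2.png',cv2.resize(im[100:260,160:400],(720,480)))
E
```

```text
[487.25924795 204.98564781 123.60394112] 5.419357510903722 0.0
scene
(341.7, 346.4, 27.5, [109, 188, 142], [307, 136])
(466.1, 429.8, 29.2, [109, 192, 142], [353, 139])
(438.7, 332.6, 26.8, [22, 92, 190], [330, 146])
(382.6, 223.7, 26.3, [20, 72, 182], [293, 153])
(486.6, 204.3, 26.5, [20, 55, 177], [316, 166])
(502.8, 69.3, 28.3, [19, 107, 195], [291, 187])
(755.5, -31.0, 30.4, [17, 33, 147], [346, 250])
(691.9, -267.5, 25.3, [103, 114, 97], [250, 284])
(797.3, -493.3, 29.6, [23, 102, 130], [193, 403])
side
(459.8, 424.3, 26.0, [111, 185, 162], [245, 147])
(338.5, 343.1, 27.4, [111, 182, 159], [213, 160])
(437.2, 331.8, 27.5, [21, 85, 219], [241, 160])
(382.6, 222.4, 27.2, [20, 68, 221], [225, 177])
(485.1, 200.5, 26.2, [18, 55, 213], [256, 179])
(502.5, 68.7, 27.3, [18, 103, 226], [264, 202])
(753.4, -35.7, 29.8, [16, 34, 157], [349, 222])
(712.3, -265.0, 26.5, [104, 106, 99], [356, 274])
wrist
(337.6, 347.9, 26.4, [110, 193, 209], [73, 23])
(438.8, 335.0, 25.8, [27, 65, 251], [216, 34])
(381.9, 227.2, 26.1, [25, 51, 248], [152, 182])
(484.9, 206.6, 25.9, [23, 46, 240], [281, 207])
```

View pics/s2.png

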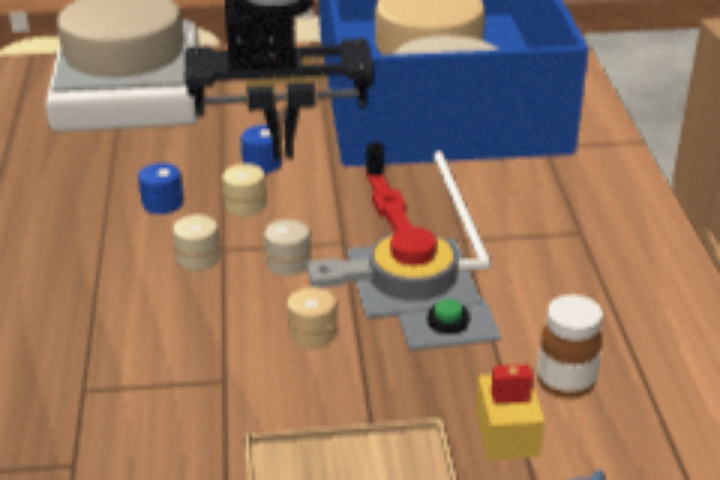

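The side crop shows that C still stands at about (288,245) and the fingers closed above it, probably because I lifted too soon. I'll go back and close step by step.

Call:
send_rows:
  commands:
    - {"delta_pos":[-2,0,0],"roll":0}
    - {"delta_pos":[-2,0,0],"roll":0}
    - {"delta_pos":[-2,0,0],"roll":0}
    - {"delta_pos":[-2,0,0],"roll":0}
    - {"delta_pos":[-2,0,0],"roll":0}
    - {"delta_pos":[-2,0,0],"roll":0}
    - {"delta_pos":[-2,0,0],"roll":0}
    - {"delta_pos":[-2,0,0],"roll":0}
  hand: -1

```text
time: 6.02
tool_pos: [483.0, 203.8, 120.4]
eef_rot: [2.22, 2.222, 0.0]
contact_force: [0.6, 0.7, -0.8]
width: 73.4
grip_force: 0.0
```

Call:
send_rows:
  commands:
    - {"delta_pos":[0,0,-50],"roll":0}
    - {"delta_pos":[0,0,-98],"roll":0}
    - {"delta_pos":[0,0,-98],"roll":0}
    - {"delta_pos":[0,0,-98],"roll":0}

```text
time: 6.52
tool_pos: [483.9, 204.7, 23.9]
eef_rot: [2.22, 2.222, 0.003]
contact_force: [-0.2, 0.6, 0.4]
width: 87.0
grip_force: 0.0
```

Call:
send_rows:
  commands:
    - {"delta_pos":[0,0,0],"roll":0}
    - {"delta_pos":[0,0,0],"roll":0}
    - {"delta_pos":[0,0,0],"roll":0}
    - {"delta_pos":[0,0,0],"roll":0}
    - {"delta_pos":[0,0,0],"roll":0}
  hand: 1
  squeeze: 20

```text
time: 7.15
tool_pos: [483.0, 203.8, 22.4]
eef_rot: [2.22, 2.222, 0.0]
contact_force: [-0.2, -0.4, -0.0]
width: 45.0
grip_force: 0.0
```

Call:
send_rows:
  commands:
    - {"delta_pos":[0,0,0],"roll":0}
    - {"delta_pos":[0,0,0],"roll":0}
    - {"delta_pos":[0,0,0],"roll":0}

```text
time: 7.52
tool_pos: [482.9, 203.9, 22.4]
eef_rot: [2.22, 2.223, 0.0]
contact_force: [0.1, 0.4, 0.0]
width: 15.2
grip_force: 0.0
```

```bash
python3 - <<'E'
from h import *
a=shot('wrist')[1]; b=shot('scene')[1]
cv2.imwrite('pics/m3.png',np.hstack([cv2.resize(a,(400,300)),cv2.resize(b[100:220,250:410],(400,300))]))
E
```

```text
(no output)
```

View pics/m3.png

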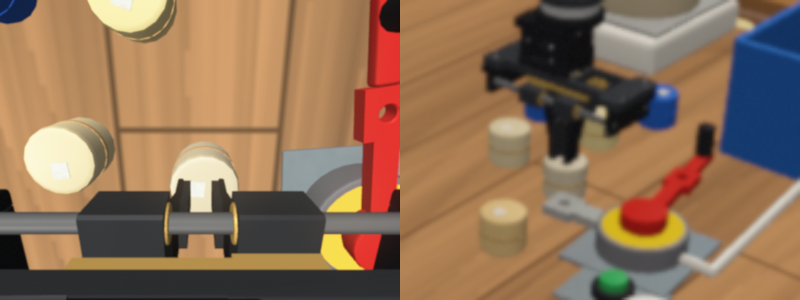

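```bash
python3 - <<'E'
from h import *
print(getattr(manip,'tips_ahead',None),[a for a in dir(manip) if a[0]!='_'])
s,im,d=shot('wrist'); p=cloud('wrist',s,d); print(s['tool_pos'],s['width'])
g=cv2.cvtColor(im,cv2.COLOR_BGR2GRAY)
for (u,v) in [(252,265),(306,265),(252,280),(306,280),(252,310),(306,310),(280,265),(280,230)]: print((u,v),d[v,u].round(),p[v,u].round(1),g[v,u])
for n in('scene','side'):
    s,im,d=shot(n); p=cloud(n,s,d); g=im.max(2)
    m=(g<60)&(abs(p[...,0]-484)<60)&(abs(p[...,1]-204)<60)&(p[...,2]<120)&(d>0)
    q=p[m]; print(n,len(q),q[q[:,2].argsort()[:6]].round(1))
E
```

```text
14.0 ['MotionError', 'tips_ahead']
[482.94472492 203.85136543  22.37417226] 7.172471956753328
(252, 265) 179.0 [467.5 205.7  46.7] 232
(306, 265) 159.0 [494.2 214.6  65.2] 67
(252, 280) 143.0 [470.5 215.2  80.9] 45
(306, 280) 144.0 [493.1 215.   80.5] 49
(252, 310) 87.0 [475.2 235.  134.1] 116
(306, 310) 86.0 [488.8 235.4 134.6] 128
(280, 265) 178.0 [482.2 206.   47.2] 246
(280, 230) 172.0 [482.1 225.6  47.9] 234
scene 175 [[479.5 198.3  52.7]
 [475.7 193.8  53.1]
 [490.9 207.   53.3]
 [492.5 190.9  53.9]
 [493.3 199.1  54.1]
 [479.3 193.9  54.4]]
side 68 [[486.4 193.   51.2]
 [473.  193.   52.1]
 [476.3 191.2  53.1]
 [486.5 191.7  56. ]
 [473.2 192.3  56.6]
 [476.5 191.7  56.7]]
```

```bash
python3 - <<'E'
from h import *
z=np.load('w2.npz'); p=z['p']; d=z['d']; t=np.array([500.59,237.96,258.24])
g=z['im'].max(2); m=(d>0)&(d<320)&(p[...,2]<258+60)
q=p[m]-t; o=q[:,2].argsort()[:8]; print(q[o].round(1)); v,u=np.where(m); print(u[o],v[o])
s,im,d=shot('wrist'); p=cloud('wrist',s,d)-s['tool_pos']
for v in range(245,320,6): print(v,p[v,250].round(),p[v,256].round(),p[v,262].round(), p[v,304].round())
E
```

```text
[[  73.   177.3 -176.8]
 [ 165.7  177.2 -176.7]
 [ 161.   177.2 -176.7]
 [ 173.2  177.2 -176.7]
 [ 156.3  177.2 -176.7]
 [ 112.3  177.2 -176.7]
 [ 101.1  177.2 -176.7]
 [ 137.6  177.2 -176.7]]
[359 458 453 466 448 401 389 428] [0 0 0 0 0 0 0 0]
245 [-16.  13.  25.] [-13.  13.  25.] [-10.  13.  25.] [11. 13. 25.]
251 [-16.  10.  24.] [-13.  10.  24.] [-10.  11.  27.] [12. 10. 24.]
257 [-16.   6.  24.] [-13.   6.  24.] [-10.  11.  35.] [12.  6. 24.]
263 [-16.   3.  25.] [-13.   3.  24.] [-9. 11. 41.] [12.  3. 25.]
269 [ -9.  37. 101.] [ -7.  37. 101.] [-9. 11. 47.] [  6.  38. 103.]
275 [ -9.  37. 104.] [ -7.  38. 106.] [-8. 12. 55.] [  6.  38. 106.]
281 [ -8.  38. 109.] [ -7.  37. 108.] [-8. 11. 59.] [  5.  38. 110.]
287 [ -8.  37. 111.] [ -7.  38. 112.] [ -5.  36. 108.] [  5.  38. 112.]
293 [ -8.  38. 115.] [ -6.  38. 115.] [ -5.  35. 110.] [  5.  37. 114.]
299 [ -8.  37. 117.] [ -6.  37. 117.] [ -5.  32. 109.] [  5.  37. 116.]
305 [ -8.  37. 119.] [ -6.  37. 118.] [ -5.  32. 110.] [  5.  36. 117.]
311 [ -8.  36. 119.] [ -6.  36. 119.] [ -5.  31. 112.] [  5.  34. 117.]
317 [ -7.  35. 120.] [ -6.  34. 119.] [ -5.  30. 113.] [  5.  32. 116.]
```

```bash
python3 - <<'E'
from h import *
z=np.load('w2.npz'); p=z['p']; d=z['d']; t=np.array([500.59,237.96,258.24])
q=p-t; m=(abs(q[...,0])<75)&(abs(q[...,1])<25)&(q[...,2]<70)&(q[...,2]>-60)
v,u=np.where(m); print(m.sum()); o=q[m][:,2].argsort()[:5]; print(q[m][o].round(1),u[o],v[o])
h=observe(); print(h['width'],h['grip_force'],h['contact_force'],h['tool_pos'])
E
```

```text
3596
[[-45.8   9.2  24. ]
 [-44.3   8.2  24.3]
 [-47.3   9.3  24.3]
 [-44.2   0.9  24.6]
 [-47.7   9.5  24.6]] [193 196 190 197 189] [252 254 252 267 252]
0.8022069609832949 0.0 [-0.05943631  0.34745376 -0.49155366] [482.93312337 203.85191153  22.37324477]
```

The wrist depth shows the fingertips 24 mm behind the reported TCP, not 14 mm ahead of it. Two checks agree: in w2 the tips end at tool z = -24, and here the shut fingers just cleared a 46 mm top with TCP z = 22. I'll plan with tip z = TCP z + 24.

Call:
send_rows:
  commands:
    - {"delta_pos":[1,0,30],"roll":0}
    - {"delta_pos":[1,0,30],"roll":0}
    - {"delta_pos":[1,0,30],"roll":0}
    - {"delta_pos":[1,0,30],"roll":0}
    - {"delta_pos":[1,0,30],"roll":0}
    - {"delta_pos":[1,0,30],"roll":0}
    - {"delta_pos":[1,0,30],"roll":0}
    - {"delta_pos":[1,0,30],"roll":0}
    - {"delta_pos":[1,0,30],"roll":0}
    - {"delta_pos":[1,0,0],"roll":0}
    - {"delta_pos":[1,0,-30],"roll":0}
    - {"delta_pos":[1,0,-30],"roll":0}
  hand: -1

```text
time: 9.32
tool_pos: [481.9, 203.1, -9.4]
eef_rot: [-2.218, -2.221, 0.006]
contact_force: [-0.3, 0.2, 0.2]
width: 86.8
grip_force: 0.0
```

Call:
send_rows:
  commands:
    - {"delta_pos":[0,0,0],"roll":0}
    - {"delta_pos":[0,0,0],"roll":0}
    - {"delta_pos":[0,0,0],"roll":0}
    - {"delta_pos":[0,0,0],"roll":0}
    - {"delta_pos":[0,0,0],"roll":0}
    - {"delta_pos":[0,0,0],"roll":0}
  hand: 1
  squeeze: 15

```text
time: 10.07
tool_pos: [484.4, 203.9, -7.2]
eef_rot: [2.22, 2.222, 0.001]
contact_force: [0.0, -1.0, 3.0]
width: 51.8
grip_force: 15.0
```

Call:
send_rows:
  commands:
    - {"delta_pos":[0,0,50],"roll":0}
    - {"delta_pos":[0,0,110],"roll":0}
    - {"delta_pos":[86,-491,110],"roll":0}
    - {"delta_pos":[86,-491,110],"roll":0}
    - {"delta_pos":[86,-491,110],"roll":0}
    - {"delta_pos":[86,-491,110],"roll":0}
    - {"delta_pos":[86,-491,110],"roll":0}
    - {"delta_pos":[86,-491,110],"roll":0}
    - {"delta_pos":[86,-491,110],"roll":0}
    - {"delta_pos":[86,-491,110],"roll":0}
    - {"delta_pos":[86,-491,110],"roll":0}
    - {"delta_pos":[86,-491,110],"roll":0}
    - {"delta_pos":[86,-491,60],"roll":0}
    - {"delta_pos":[86,-491,25],"roll":0}
    - {"delta_pos":[86,-491,12],"roll":0}
    - {"delta_pos":[86,-491,6],"roll":0}
    - {"delta_pos":[86,-491,6],"roll":0}

```text
time: 12.2
tool_pos: [570.9, -286.9, -0.5]
eef_rot: [2.218, 2.222, 0.001]
contact_force: [0.1, -0.0, 0.1]
width: 51.3
grip_force: 15.0
```

Call:
send_rows:
  commands:
    - {"delta_pos":[0,0,0],"roll":0}
    - {"delta_pos":[0,0,0],"roll":0}
    - {"delta_pos":[0,0,0],"roll":0}
    - {"delta_pos":[0,0,0],"roll":0}
    - {"delta_pos":[0,0,60],"roll":0}
    - {"delta_pos":[0,0,110],"roll":0}
  hand: -0.6

```text
time: 12.95
tool_pos: [569.9, -287.0, 109.8]
eef_rot: [-2.22, -2.223, -0.001]
contact_force: [0.3, -0.1, 0.5]
width: 69.6
grip_force: 0.0
```

```bash
python3 - <<'E'
from h import *
for n in ('scene','side'):
    s,im,d=shot(n); print(n,s['time'],s['tool_pos'].round(1))
    for c in cheeses(n,s,im,d,40,56):
        if c[0]<600: print(c)
E
```

```text
scene 12.95 [ 569.9 -287.   109.8]
(338.0, 343.5, 27.1, [110, 171, 167], [307, 134])
(462.5, 431.0, 29.0, [109, 166, 170], [353, 137])
(439.0, 332.6, 27.9, [22, 83, 209], [329, 145])
(382.8, 225.7, 27.2, [21, 65, 202], [293, 151])
(504.6, 72.6, 26.9, [19, 100, 209], [291, 185])
(571.5, -284.8, 26.6, [20, 49, 197], [203, 263])
side 13.0 [ 574.1 -288.5  117.8]
(336.7, 343.6, 26.3, [111, 178, 190], [213, 158])
(438.1, 331.7, 27.5, [23, 77, 239], [241, 159])
(381.2, 225.5, 27.0, [22, 59, 237], [225, 176])
(506.5, 69.1, 27.0, [19, 97, 237], [264, 201])
(569.2, -287.7, 26.2, [20, 51, 225], [300, 287])
```

Call:
send_rows:
  commands:
    - {"delta_pos":[-64.5,358,10],"roll":0}
    - {"delta_pos":[-64.5,358,10],"roll":0}
    - {"delta_pos":[-64.5,358,10],"roll":0}
    - {"delta_pos":[-64.5,358,10],"roll":0}
    - {"delta_pos":[-64.5,358,10],"roll":0}
    - {"delta_pos":[-64.5,358,10],"roll":0}
    - {"delta_pos":[-64.5,358,10],"roll":0}
    - {"delta_pos":[-64.5,358,10],"roll":0}
    - {"delta_pos":[-64.5,358,-50],"roll":0}
    - {"delta_pos":[-64.5,358,-90],"roll":0}
    - {"delta_pos":[-64.5,358,-116],"roll":0}
    - {"delta_pos":[-64.5,358,-116],"roll":0}
  hand: -1

```text
time: 14.55
tool_pos: [503.5, 68.8, -9.9]
eef_rot: [-2.221, -2.217, 0.006]
contact_force: [-1.1, 0.5, 0.8]
width: 86.9
grip_force: 0.0
```

Call:
send_rows:
  commands:
    - {"delta_pos":[0,0,0],"roll":0}
    - {"delta_pos":[0,0,0],"roll":0}
    - {"delta_pos":[0,0,0],"roll":0}
    - {"delta_pos":[0,0,0],"roll":0}
    - {"delta_pos":[0,0,0],"roll":0}
    - {"delta_pos":[0,0,0],"roll":0}
  hand: 1
  squeeze: 15

```text
time: 15.3
tool_pos: [505.7, 70.8, -7.2]
eef_rot: [2.22, 2.222, -0.0]
contact_force: [-0.7, -1.5, 3.7]
width: 51.7
grip_force: 15.0
```

Call:
send_rows:
  commands:
    - {"delta_pos":[0,0,50],"roll":0}
    - {"delta_pos":[0,0,110],"roll":0}
    - {"delta_pos":[-24.5,-358,110],"roll":0}
    - {"delta_pos":[-24.5,-358,110],"roll":0}
    - {"delta_pos":[-24.5,-358,110],"roll":0}
    - {"delta_pos":[-24.5,-358,110],"roll":0}
    - {"delta_pos":[-24.5,-358,110],"roll":0}
    - {"delta_pos":[-24.5,-358,110],"roll":0}
    - {"delta_pos":[-24.5,-358,110],"roll":0}
    - {"delta_pos":[-24.5,-358,110],"roll":0}
    - {"delta_pos":[-24.5,-358,60],"roll":0}
    - {"delta_pos":[-24.5,-358,25],"roll":0}
    - {"delta_pos":[-24.5,-358,12],"roll":0}
    - {"delta_pos":[-24.5,-358,6],"roll":0}
    - {"delta_pos":[-24.5,-358,6],"roll":0}

```text
time: 17.18
tool_pos: [481.9, -287.1, -0.7]
eef_rot: [2.218, 2.222, 0.001]
contact_force: [0.4, -0.7, -0.0]
width: 51.4
grip_force: 15.0
```

Call:
send_rows:
  commands:
    - {"delta_pos":[0,0,0],"roll":0}
    - {"delta_pos":[0,0,0],"roll":0}
    - {"delta_pos":[0,0,0],"roll":0}
    - {"delta_pos":[0,0,0],"roll":0}
    - {"delta_pos":[0,0,60],"roll":0}
    - {"delta_pos":[0,0,110],"roll":0}
  hand: -0.6

```text
time: 17.92
tool_pos: [481.0, -287.0, 109.8]
eef_rot: [-2.22, -2.223, -0.001]
contact_force: [0.5, -2.0, 1.3]
width: 69.3
grip_force: 0.0
```

```bash
cat > c.py <<'E'
from h import *
for n in ('scene','side'):
    s,im,d=shot(n); print(n,s['time'],s['tool_pos'].round(1))
    for c in cheeses(n,s,im,d,40,56):
        if c[0]<600: print(c)
E
python3 c.py
```

```text
scene 17.925 [ 481.  -287.   109.8]
(339.3, 344.8, 25.2, [110, 167, 164], [307, 134])
(463.4, 428.7, 27.1, [109, 169, 166], [353, 137])
(436.5, 331.3, 28.7, [22, 85, 205], [329, 145])
(381.2, 225.1, 27.2, [20, 66, 200], [293, 151])
(482.9, -285.7, 26.3, [19, 104, 204], [177, 244])
(571.8, -285.7, 25.6, [20, 50, 194], [203, 263])
side 17.975 [ 485.  -289.   117.1]
(337.5, 343.5, 26.8, [111, 177, 193], [213, 158])
(382.6, 220.9, 26.9, [22, 58, 239], [225, 176])
(570.0, -287.1, 26.4, [20, 51, 227], [300, 287])
(480.5, -287.9, 26.4, [20, 95, 240], [264, 290])
```

Call:
send_rows:
  commands:
    - {"delta_pos":[0,387,10],"roll":0}
    - {"delta_pos":[0,387,10],"roll":0}
    - {"delta_pos":[0,387,10],"roll":0}
    - {"delta_pos":[0,387,10],"roll":0}
    - {"delta_pos":[0,387,10],"roll":0}
    - {"delta_pos":[0,387,10],"roll":0}
    - {"delta_pos":[0,387,10],"roll":0}
    - {"delta_pos":[-99,510,10],"roll":0}
    - {"delta_pos":[-99,510,10],"roll":0}
    - {"delta_pos":[-99,510,10],"roll":0}
    - {"delta_pos":[-99,510,10],"roll":0}
    - {"delta_pos":[-99,510,-50],"roll":0}
    - {"delta_pos":[-99,510,-90],"roll":0}
    - {"delta_pos":[-99,510,-116],"roll":0}
    - {"delta_pos":[-99,510,-116],"roll":0}
  hand: -1

```text
time: 19.9
tool_pos: [380.6, 220.8, -9.7]
eef_rot: [-2.22, -2.218, 0.007]
contact_force: [-0.0, 0.7, 0.4]
width: 86.7
grip_force: 0.0
```

Call:
send_rows:
  commands:
    - {"delta_pos":[0,0,0],"roll":0}
    - {"delta_pos":[0,0,0],"roll":0}
    - {"delta_pos":[0,0,0],"roll":0}
    - {"delta_pos":[0,0,0],"roll":0}
    - {"delta_pos":[0,0,0],"roll":0}
    - {"delta_pos":[0,0,0],"roll":0}
  hand: 1
  squeeze: 15

```text
time: 20.65
tool_pos: [382.4, 222.8, -7.2]
eef_rot: [2.22, 2.222, 0.0]
contact_force: [0.2, -1.1, 4.4]
width: 51.7
grip_force: 15.0
```

Next is slot (570,-167), a delta of (188,-390), going via (482,100).

Call:
send_rows:
  commands:
    - {"delta_pos":[0,0,50],"roll":0}
    - {"delta_pos":[0,0,110],"roll":0}
    - {"delta_pos":[100,-123,110],"roll":0}
    - {"delta_pos":[100,-123,110],"roll":0}
    - {"delta_pos":[188,-390,110],"roll":0}
    - {"delta_pos":[188,-390,110],"roll":0}
    - {"delta_pos":[188,-390,110],"roll":0}
    - {"delta_pos":[188,-390,110],"roll":0}
    - {"delta_pos":[188,-390,110],"roll":0}
    - {"delta_pos":[188,-390,110],"roll":0}
    - {"delta_pos":[188,-390,110],"roll":0}
    - {"delta_pos":[188,-390,110],"roll":0}
    - {"delta_pos":[188,-390,60],"roll":0}
    - {"delta_pos":[188,-390,25],"roll":0}
    - {"delta_pos":[188,-390,12],"roll":0}
    - {"delta_pos":[188,-390,6],"roll":0}
    - {"delta_pos":[188,-390,6],"roll":0}

```text
time: 22.78
tool_pos: [570.8, -167.0, -0.6]
eef_rot: [2.219, 2.222, 0.001]
contact_force: [0.3, -1.0, -1.1]
width: 51.8
grip_force: 15.0
```

Call:
send_rows:
  commands:
    - {"delta_pos":[0,0,0],"roll":0}
    - {"delta_pos":[0,0,0],"roll":0}
    - {"delta_pos":[0,0,0],"roll":0}
    - {"delta_pos":[0,0,0],"roll":0}
    - {"delta_pos":[0,0,60],"roll":0}
    - {"delta_pos":[0,0,110],"roll":0}
  hand: -0.6

```text
time: 23.52
tool_pos: [569.9, -167.0, 109.8]
eef_rot: [-2.22, -2.223, -0.001]
contact_force: [0.9, -0.2, 0.6]
width: 69.3
grip_force: 0.0
```

```bash
python3 c.py
```

```text
scene 23.525 [ 569.9 -167.   109.8]
(339.3, 347.1, 28.7, [110, 171, 168], [307, 134])
(462.2, 430.2, 28.7, [109, 165, 169], [353, 137])
(439.0, 334.0, 27.2, [22, 84, 206], [329, 145])
(571.6, -163.2, 26.9, [21, 64, 207], [245, 235])
(482.5, -286.3, 26.3, [19, 102, 207], [176, 244])
(571.6, -285.1, 26.4, [20, 49, 197], [203, 263])
side 23.575 [ 574.3 -167.5  117.1]
(337.7, 344.7, 26.6, [111, 177, 187], [213, 158])
(438.8, 331.4, 27.5, [23, 79, 236], [241, 159])
(569.2, -166.1, 26.5, [21, 64, 232], [294, 252])
(569.1, -286.8, 26.7, [19, 53, 222], [300, 287])
(480.2, -287.8, 26.5, [19, 97, 236], [264, 290])
```

Call:
send_rows:
  commands:
    - {"delta_pos":[-131.5,499.5,10],"roll":0}
    - {"delta_pos":[-131.5,499.5,10],"roll":0}
    - {"delta_pos":[-131.5,499.5,10],"roll":0}
    - {"delta_pos":[-131.5,499.5,10],"roll":0}
    - {"delta_pos":[-131.5,499.5,10],"roll":0}
    - {"delta_pos":[-131.5,499.5,10],"roll":0}
    - {"delta_pos":[-131.5,499.5,10],"roll":0}
    - {"delta_pos":[-131.5,499.5,10],"roll":0}
    - {"delta_pos":[-131.5,499.5,10],"roll":0}
    - {"delta_pos":[-131.5,499.5,10],"roll":0}
    - {"delta_pos":[-131.5,499.5,10],"roll":0}
    - {"delta_pos":[-131.5,499.5,-50],"roll":0}
    - {"delta_pos":[-131.5,499.5,-90],"roll":0}
    - {"delta_pos":[-131.5,499.5,-116],"roll":0}
    - {"delta_pos":[-131.5,499.5,-116],"roll":0}
  hand: -1

```text
time: 25.5
tool_pos: [438.0, 329.2, -9.6]
eef_rot: [-2.223, -2.219, 0.007]
contact_force: [-0.7, 0.4, 1.3]
width: 87.6
grip_force: 0.0
```

Call:
send_rows:
  commands:
    - {"delta_pos":[0,0,0],"roll":0}
    - {"delta_pos":[0,0,0],"roll":0}
    - {"delta_pos":[0,0,0],"roll":0}
    - {"delta_pos":[0,0,0],"roll":0}
    - {"delta_pos":[0,0,0],"roll":0}
    - {"delta_pos":[0,0,0],"roll":0}
  hand: 1
  squeeze: 15

```text
time: 26.25
tool_pos: [438.8, 332.4, -7.2]
eef_rot: [2.22, 2.222, 0.001]
contact_force: [-0.5, -2.0, 3.8]
width: 51.7
grip_force: 15.0
```

The last slot is (481,-167), a delta of (42.5,-499.5).

Call:
send_rows:
  commands:
    - {"delta_pos":[0,0,50],"roll":0}
    - {"delta_pos":[0,0,110],"roll":0}
    - {"delta_pos":[42.5,-499.5,110],"roll":0}
    - {"delta_pos":[42.5,-499.5,110],"roll":0}
    - {"delta_pos":[42.5,-499.5,110],"roll":0}
    - {"delta_pos":[42.5,-499.5,110],"roll":0}
    - {"delta_pos":[42.5,-499.5,110],"roll":0}
    - {"delta_pos":[42.5,-499.5,110],"roll":0}
    - {"delta_pos":[42.5,-499.5,110],"roll":0}
    - {"delta_pos":[42.5,-499.5,110],"roll":0}
    - {"delta_pos":[42.5,-499.5,110],"roll":0}
    - {"delta_pos":[42.5,-499.5,110],"roll":0}
    - {"delta_pos":[42.5,-499.5,60],"roll":0}
    - {"delta_pos":[42.5,-499.5,25],"roll":0}
    - {"delta_pos":[42.5,-499.5,12],"roll":0}
    - {"delta_pos":[42.5,-499.5,6],"roll":0}
    - {"delta_pos":[42.5,-499.5,6],"roll":0}

```text
time: 28.38
tool_pos: [481.8, -166.9, -0.8]
eef_rot: [2.219, 2.223, 0.001]
contact_force: [-0.8, -0.3, -0.8]
width: 51.4
grip_force: 15.0
```

Call:
send_rows:
  commands:
    - {"delta_pos":[0,0,0],"roll":0}
    - {"delta_pos":[0,0,0],"roll":0}
    - {"delta_pos":[0,0,0],"roll":0}
    - {"delta_pos":[0,0,0],"roll":0}
    - {"delta_pos":[0,0,60],"roll":0}
    - {"delta_pos":[0,0,110],"roll":0}
    - {"delta_pos":[0,0,110],"roll":0}
    - {"delta_pos":[0,0,110],"roll":0}
  hand: -0.6

```text
time: 29.38
tool_pos: [480.5, -167.3, 108.0]
eef_rot: [-2.221, -2.222, 0.001]
contact_force: [-0.1, 0.3, -0.4]
width: 69.8
grip_force: 0.0
```

```bash
python3 c.py; python3 - <<'E'
from h import *
n='side'; s,im,d=shot(n); cv2.imwrite('pics/s5.png',im)
E
```

```text
scene 29.375 [ 480.5 -167.3  108. ]
(339.0, 345.5, 25.3, [110, 170, 166], [307, 134])
(461.6, 430.2, 27.2, [109, 165, 169], [353, 137])
(481.7, -164.4, 27.5, [23, 85, 207], [218, 220])
(571.0, -163.2, 27.2, [21, 64, 205], [245, 235])
(482.7, -284.4, 27.1, [19, 103, 206], [177, 244])
(580.2, -248.6, 27.1, [20, 49, 197], [220, 256])
side 29.425 [ 480.  -167.1  107.3]
(337.3, 344.5, 26.2, [111, 178, 189], [213, 158])
(568.5, -167.5, 26.3, [22, 63, 233], [294, 252])
(480.8, -166.8, 26.4, [24, 78, 240], [261, 254])
(580.2, -250.5, 26.6, [19, 52, 224], [302, 275])
(479.7, -287.4, 27.4, [20, 96, 237], [264, 290])
```

View pics/s5.png

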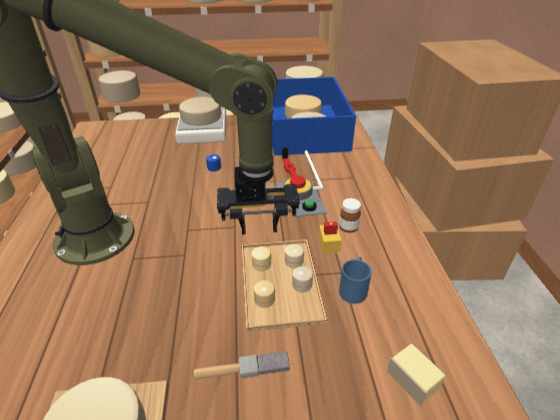

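The side view shows four cheeses upright in the tray. The one at (302,280) was knocked to (580,-249), which is still inside the limits in the tray frame. Now I'll look at the isolator from above.

Call:
send_rows:
  commands:
    - {"delta_pos":[110,317,120],"roll":0}
    - {"delta_pos":[110,317,120],"roll":0}
    - {"delta_pos":[110,317,120],"roll":0}
    - {"delta_pos":[110,317,120],"roll":0}
    - {"delta_pos":[110,317,120],"roll":0}
    - {"delta_pos":[110,317,120],"roll":0}
    - {"delta_pos":[110,317,120],"roll":0}
    - {"delta_pos":[110,317,120],"roll":0}
    - {"delta_pos":[110,317,120],"roll":0}
    - {"delta_pos":[110,317,120],"roll":0}

```text
time: 30.78
tool_pos: [590.9, 148.1, 227.9]
eef_rot: [2.223, 2.22, -0.002]
contact_force: [-0.4, 0.3, -0.4]
width: 69.7
grip_force: 0.0
```

```bash
python3 - <<'E'
from h import *
s,im,d=shot('wrist'); print(s['time'],s['tool_pos'],s['eef_rot']); p=cloud('wrist',s,d); np.savez('w3.npz',im=im,p=p,d=d); cv2.imwrite('pics/w3.png',im)
E
```

```text
30.775 [590.90781258 148.08667873 227.91702939] [ 2.22273092e+00  2.21970711e+00 -1.71924890e-03]
```

View pics/w3.png

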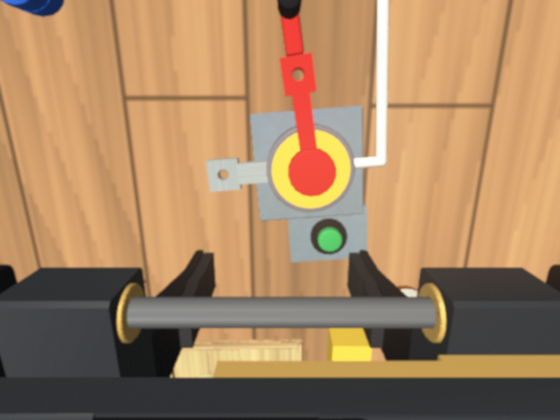

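The wrist view shows the hasp hole at (223,174), the handle hole at (298,74), the hub at (312,172), the grip at (289,5) and the button at (329,237).

```bash
cat >> h.py <<'E'
def ray(n,s,uv,z):
    """pixel -> world xy on the plane at height z"""
    ci=eyes.camera_info(n); f=cv2.undistortPoints(np.array([[uv]],float),np.array(ci['mtx']),None)[0,0]; v=np.array([*f,1.])
    T=np.array(ci['tool_from_camera']); R=cv2.Rodrigues(np.array(s['eef_rot'],float))[0]
    o=R@T[:3,3]+np.array(s['tool_pos']); v=R@T[:3,:3]@v; return (o+v*(z-o[2])/v[2])[:2]
E
cat > iso.py <<'E'
from h import *
def blob(mask,near):
    k,l,st,c=cv2.connectedComponentsWithStats(mask.astype(np.uint8)); i=1+np.argmin(np.hypot(*(c[1:]-near).T)); return c[i],st[i,4],l==i
def holes(im,uv,r=16):
    """dark/other-coloured hole pixels near uv, inside plate colour: centre"""
    x,y=uv; a=im[y-r:y+r,x-r:x+r].astype(float)
    return a
E
python3 - <<'E'
from h import *
z=np.load('w3.npz'); im=z['im']; p=z['p']; d=z['d']
s=dict(tool_pos=np.array([590.90781258,148.08667873,227.91702939]),eef_rot=np.array([2.22273092,2.21970711,-1.7192489e-3]))
hsv=cv2.cvtColor(im,cv2.COLOR_BGR2HSV)
red=(((hsv[...,0]<8)|(hsv[...,0]>172))&(hsv[...,1]>150)&(hsv[...,2]>80)).astype(np.uint8)
hub=(red>0)&(p[...,2]>51); q=p[hub]; print('hub',cv2.minEnclosingCircle(q[:,:2].astype(np.float32)),q[:,2].mean())
def inner(mask,name,zz):
    cs,h=cv2.findContours(mask,cv2.RETR_CCOMP,cv2.CHAIN_APPROX_NONE)
    for c,hh in zip(cs,h[0]):
        a=cv2.contourArea(c)
        if hh[3]>=0 and 15<a<600:
            m=cv2.moments(c); uv=(m['m10']/m['m00'],m['m01']/m['m00']); print(name,np.round(uv,1),a,ray('wrist',s,uv,zz).round(1))
inner(red,'hhole',46)
steel=((abs(p[...,2]-26)<4)&(hsv[...,1]<70)&(abs(p[...,0]-545)<60)).astype(np.uint8); q=p[steel>0]; print('hasp rect',cv2.minAreaRect(q[:,:2].astype(np.float32)))
inner(steel,'hasphole d',26)
col=((hsv[...,1]<60)&(hsv[...,2]>90)).astype(np.uint8); inner(col,'hasphole c',26)
yel=(abs(hsv[...,0].astype(int)-25)<8)&(hsv[...,1]>180)&(p[...,2]>30)&(p[...,2]<40); q=p[yel]; print('yellow',cv2.minEnclosingCircle(q[:,:2].astype(np.float32)),q[:,2].mean())
gr=(abs(hsv[...,0].astype(int)-65)<15)&(hsv[...,1]>120); q=p[gr]; print('btn',cv2.minEnclosingCircle(q[:,:2].astype(np.float32)),np.percentile(q[:,2],[10,50,90]))
bl=(im.max(2)<60)&(p[...,2]>60)&(p[...,2]<90)&(p[...,1]>280); q=p[bl]; print('grip',len(q),cv2.minEnclosingCircle(q[:,:2].astype(np.float32)))
E
```

```text
hub ((610.3001708984375, 226.0189666748047), 88.8222885131836) 58.3567361225417
hhole [297.7  74.2] 115.5 [607.5 261.2]
hasp rect ((558.2025146484375, 166.86257934570312), (115.07957458496094, 46.4838752746582), 20.500720977783203)
hasphole d [222.9 174.1] 87.5 [523.8 156.2]
hasphole c [223.4 174. ] 81.0 [524.4 156.3]
yellow ((656.4293212890625, -76.21467590332031), 14.60521411895752) 35.85309605216833
btn ((625.9055786132812, 144.29666137695312), 91.06367492675781) [25.55293726 26.82524309 27.84148606]
grip 296 ((597.886962890625, 314.84759521484375), 8.954848289489746)
```

```bash
python3 - <<'E'
from h import *
z=np.load('w3.npz'); im=z['im']; p=z['p']; d=z['d']
hsv=cv2.cvtColor(im,cv2.COLOR_BGR2HSV); f=lambda m:(len(p[m]),cv2.minEnclosingCircle(p[m][:,:2].astype(np.float32)),cv2.minAreaRect(p[m][:,:2].astype(np.float32))[0],p[m][:,2].mean().round(1))
near=np.hypot(p[...,0]-625,p[...,1]-150)
red=(((hsv[...,0]<8)|(hsv[...,0]>172))&(hsv[...,1]>150))
print('hub',f(red&(near<45)&(p[...,2]>52)))
print('yel',f((near<70)&(p[...,2]>31)&(p[...,2]<37)))
gr=(abs(hsv[...,0].astype(int)-65)<15)&(hsv[...,1]>120)&(near<130)&(near>50); print('btn',f(gr))
E
```

```text
hub (1681, ((623.3408203125, 163.65328979492188), 25.13484764099121), (623.3035888671875, 164.0624237060547), np.float64(55.4))
yel (3769, ((623.2833862304688, 162.97227478027344), 49.89569854736328), (623.2756958007812, 162.56687927246094), np.float64(35.1))
btn (426, ((625.9055786132812, 144.29666137695312), 91.06367492675781), (626.5108032226562, 144.50074768066406), np.float64(27.5))
```

Call:
send_rows:
  commands:
    - {"delta_pos":[7,170,-60],"roll":0.16}
    - {"delta_pos":[7,170,-60],"roll":0.16}
    - {"delta_pos":[7,170,-60],"roll":0.16}
    - {"delta_pos":[7,170,-60],"roll":0.16}
    - {"delta_pos":[7,170,-110],"roll":0.16}
    - {"delta_pos":[7,170,-150],"roll":0.16}
    - {"delta_pos":[7,170,-185],"roll":0.16}
    - {"delta_pos":[7,170,-198],"roll":0.16}
    - {"delta_pos":[7,170,-198],"roll":0.16}
  hand: -0.6

```text
time: 31.95
tool_pos: [598.3, 318.7, 30.4]
eef_rot: [2.037, 2.391, -0.001]
contact_force: [0.6, 0.3, -0.2]
width: 69.6
grip_force: 0.0
```

Call:
send_rows:
  commands:
    - {"delta_pos":[0,0,0],"roll":0}
    - {"delta_pos":[0,0,0],"roll":0}
    - {"delta_pos":[0,0,0],"roll":0}
    - {"delta_pos":[0,0,0],"roll":0}
    - {"delta_pos":[0,0,0],"roll":0}
    - {"delta_pos":[0,0,0],"roll":0}
    - {"delta_pos":[0,0,0],"roll":0}
    - {"delta_pos":[0,0,0],"roll":0}
  hand: 1
  squeeze: 12

```text
time: 32.95
tool_pos: [598.0, 319.9, 30.4]
eef_rot: [2.036, 2.393, 0.0]
contact_force: [0.4, 0.2, 0.7]
width: 21.8
grip_force: 12.0
```

```bash
python3 - <<'E'
from h import *
s=observe(); t=s['tool_pos'][:2]; print(s['tool_pos'],s['eef_rot'],s['contact_force'],s['width'])
c=np.array([623.3,163.4]); v=t-c; print(np.hypot(*v),np.degrees(np.arctan2(v[1],v[0])))
# rotate 1.483 in 12 steps about c, starting from the present tool point
for k in range(1,13):
    a=1.483*k/12; R=np.array([[np.cos(a),-np.sin(a)],[np.sin(a),np.cos(a)]]); print(k,round(a,3),(R@v-v).round(1))
E
```

```text
[598.01031749 319.89512309  30.40884294] [2.03550246e+00 2.39282404e+00 2.73477786e-04] [0.44995422 0.1747361  0.6720158 ] 21.750794027651754
158.525365773662 99.17966473173843
1 0.124 [-19.1  -4.3]
2 0.247 [-37.5 -10.9]
3 0.371 [-55.  -19.8]
4 0.494 [-71.2 -30.7]
5 0.618 [-86.  -43.6]
6 0.741 [-99.1 -58.2]
7 0.865 [-110.2  -74.2]
8 0.989 [-119.3  -91.6]
9 1.112 [-126.2 -109.9]
10 1.236 [-130.8 -128.9]
11 1.359 [-133.  -148.4]
12 1.483 [-132.8 -168. ]
```

Call:
send_rows:
  commands:
    - {"delta_pos":[-19.1,-4.3,0],"roll":0.124}
    - {"delta_pos":[-37.5,-10.9,0],"roll":0.247}
    - {"delta_pos":[-55,-19.8,0],"roll":0.371}
    - {"delta_pos":[-71.2,-30.7,0],"roll":0.494}
    - {"delta_pos":[-86,-43.6,0],"roll":0.618}
    - {"delta_pos":[-99.1,-58.2,0],"roll":0.741}
    - {"delta_pos":[-110.2,-74.2,0],"roll":0.865}
    - {"delta_pos":[-119.3,-91.6,0],"roll":0.989}
    - {"delta_pos":[-126.2,-109.9,0],"roll":1.112}
    - {"delta_pos":[-130.8,-128.9,0],"roll":1.236}
    - {"delta_pos":[-133,-148.4,0],"roll":1.359}
    - {"delta_pos":[-132.8,-168,0],"roll":1.483}
    - {"delta_pos":[-132.8,-168,0],"roll":1.483}
    - {"delta_pos":[-132.8,-168,0],"roll":1.483}
    - {"delta_pos":[-132.8,-168,0],"roll":1.483}

```text
time: 34.83
tool_pos: [465.0, 152.1, 30.3]
eef_rot: [0.114, -3.139, 0.001]
contact_force: [-0.3, -2.4, 0.0]
width: 21.9
grip_force: 12.0
```

```bash
python3 - <<'E'
from h import *
s,im,d=shot('wrist'); cv2.imwrite('pics/w4.png',im); print(s['tool_pos'],s['eef_rot'],s['contact_force'])
s,b,d=shot('scene')
cv2.imwrite('pics/m4.png',np.hstack([cv2.resize(im,(400,300)),cv2.resize(b[100:220,250:410],(400,300))]))
E
```

```text
[464.95202896 152.07458271  30.30087829] [ 1.14201236e-01 -3.13925871e+00  7.80252439e-04] [-0.31270601 -2.41529117  0.0231426 ]
```

View pics/m4.png

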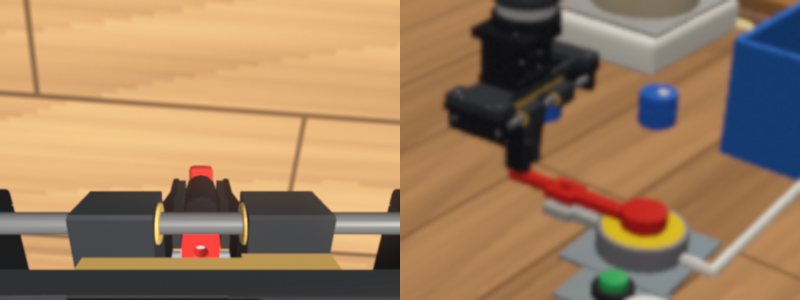

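Call:
send_rows:
  commands:
    - {"delta_pos":[0,0,0],"roll":0}
    - {"delta_pos":[0,0,0],"roll":0}
    - {"delta_pos":[0,0,0],"roll":0}
    - {"delta_pos":[0,0,0],"roll":0}
    - {"delta_pos":[0,0,0],"roll":0}
    - {"delta_pos":[0,0,40],"roll":0}
    - {"delta_pos":[0,0,90],"roll":0}
    - {"delta_pos":[0,0,150],"roll":0}
    - {"delta_pos":[125,4,200],"roll":-0.07}
    - {"delta_pos":[125,4,200],"roll":-0.07}
    - {"delta_pos":[125,4,200],"roll":-0.07}
    - {"delta_pos":[125,4,200],"roll":-0.07}
    - {"delta_pos":[125,4,200],"roll":-0.07}
    - {"delta_pos":[125,4,200],"roll":-0.07}
  hand: -0.4

```text
time: 36.67
tool_pos: [588.9, 155.8, 230.0]
eef_rot: [0.007, -3.141, 0.001]
contact_force: [0.1, -0.6, -0.8]
width: 60.8
grip_force: 0.0
```

```bash
cat > look.py <<'E'
import sys
from h import *
s,im,d=shot('wrist'); p=cloud('wrist',s,d); print(s['time'],s['tool_pos'].round(1),s['eef_rot'].round(3)); cv2.imwrite(f'pics/{sys.argv[1]}.png',im)
hsv=cv2.cvtColor(im,cv2.COLOR_BGR2HSV); near=np.hypot(p[...,0]-623,p[...,1]-163)
red=(((hsv[...,0]<8)|(hsv[...,0]>172))&(hsv[...,1]>150))
def f(nm,m):
    q=p[m]; print(nm,len(q),cv2.minEnclosingCircle(q[:,:2].astype(np.float32)) if len(q) else '',q[:,2].mean().round(1))
f('hub',red&(near<45)&(p[...,2]>52)); f('body',(near<70)&(p[...,2]>31)&(p[...,2]<37))
cs,h=cv2.findContours(red.astype(np.uint8),cv2.RETR_CCOMP,cv2.CHAIN_APPROX_NONE)
for c,hh in zip(cs,h[0]):
    a=cv2.contourArea(c)
    if hh[3]>=0 and 15<a<900:
        m=cv2.moments(c); uv=(m['m10']/m['m00'],m['m01']/m['m00']); print('hhole',np.round(uv,1),a,ray('wrist',s,uv,46).round(1))
lev=red&(near>60)&(near<175)&(p[...,2]>41)&(p[...,2]<49); q=p[lev][:,:2]; print('lever',cv2.minAreaRect(q.astype(np.float32)))
st=(hsv[...,1]<70)&(near>60)&(near<125)&(abs(p[...,2]-26)<4); q=p[st][:,:2]; print('hasp',len(q),cv2.minAreaRect(q.astype(np.float32)) if len(q)>5 else '')
E
python3 look.py w5
```

```text
36.675 [588.9 155.8 230. ] [ 7.000e-03 -3.141e+00  1.000e-03]
hub 1482 ((622.1488647460938, 162.49383544921875), 24.93391990661621) 55.5
body 3293 ((622.8443603515625, 162.14895629882812), 49.81313705444336) 35.2
hhole [281.7 124. ] 119.0 [523.7 156.1]
lever ((516.8695068359375, 155.16851806640625), (92.9772720336914, 31.000612258911133), 4.424598217010498)
hasp 73 ((536.1543579101562, 151.92153930664062), (61.353515625, 26.17538833618164), 16.024898529052734)
```

View pics/w5.png

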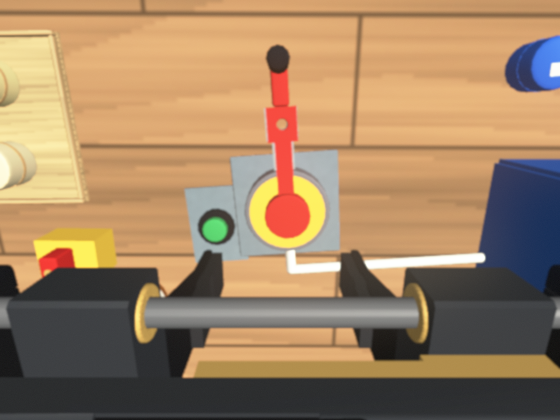

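The view shows the lever over the hasp, with the handle hole at (282,124) showing wood through it. Measured at (523.7,156.1), it matches the hasp hole at (524.1,156.2). Next I'll look at the padlock.

Call:
send_rows:
  commands:
    - {"delta_pos":[130,-250,-30],"roll":0}
    - {"delta_pos":[130,-250,-30],"roll":0}
    - {"delta_pos":[130,-250,-30],"roll":0}
    - {"delta_pos":[130,-250,-30],"roll":0}
    - {"delta_pos":[130,-250,-30],"roll":0}
    - {"delta_pos":[130,-250,-30],"roll":0}
    - {"delta_pos":[130,-250,-30],"roll":0}
    - {"delta_pos":[130,-250,-30],"roll":0}

```text
time: 37.72
tool_pos: [719.7, -92.0, 201.1]
eef_rot: [-0.01, 3.141, 0.001]
contact_force: [-0.9, -0.4, -0.5]
width: 60.6
grip_force: 0.0
```

```bash
python3 - <<'E'
from h import *
def red(im): 
    hsv=cv2.cvtColor(im,cv2.COLOR_BGR2HSV); return (((hsv[...,0]<8)|(hsv[...,0]>172))&(hsv[...,1]>150)),(abs(hsv[...,0].astype(int)-27)<8)&(hsv[...,1]>150)
def rep(im,p):
    r,y=red(im); w=(np.hypot(p[...,0]-680,p[...,1]+97)<70)
    m=r&w; print('z',np.percentile(p[m][:,2],[5,50,95]).round(1)); m=m&(p[...,2]>72); print(m.sum(),cv2.minAreaRect(p[m][:,:2].astype(np.float32)))
    m=w&y&(abs(p[...,2]-45)<3); print('stat',cv2.minAreaRect(p[m][:,:2].astype(np.float32)))
z=np.load('w1.npz'); rep(z['im'],z['p'])
s,im,d=shot('wrist'); print(s['tool_pos'],s['eef_rot']); cv2.imwrite('pics/w6.png',im); rep(im,cloud('wrist',s,d))
E
```

```text
z [63.7 79.7 81.2]
420 ((680.2068481445312, -97.80427551269531), (17.6035213470459, 35.894859313964844), 89.39546203613281)
stat ((680.5253295898438, -97.47216796875), (70.00923919677734, 51.019981384277344), 89.49882507324219)
[719.71802855 -91.99513107 201.12622285] [-9.65805378e-03  3.14099982e+00  5.32770278e-04]
z [78.3 79.9 81.2]
630 ((668.3345947265625, -97.85736846923828), (58.50940704345703, 16.444541931152344), 0.48543596267700195)
stat ((680.9410400390625, -98.26191711425781), (69.86250305175781, 50.16823959350586), 89.63229370117188)
```

View pics/w6.png

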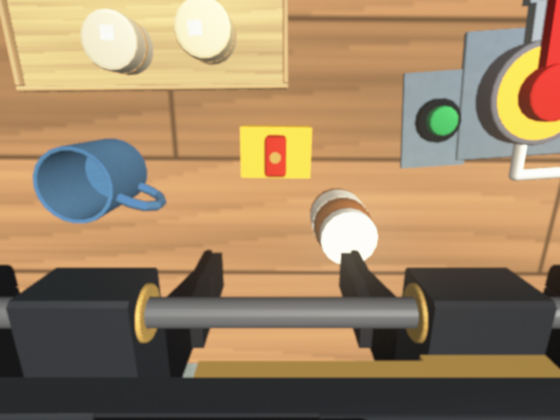

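The wrist view shows the padlock at (275,157) in the station, at about (680.5,-98) with its top at z = 79.7. The jar and mug are clear of it. I'll grasp the padlock.

Call:
send_rows:
  commands:
    - {"delta_pos":[-39.7,-3.9,-60],"roll":0}
    - {"delta_pos":[-39.7,-3.9,-60],"roll":0}
    - {"delta_pos":[-39.7,-3.9,-100],"roll":0}
    - {"delta_pos":[-39.7,-3.9,-140],"roll":0}
    - {"delta_pos":[-39.7,-3.9,-165],"roll":0}
    - {"delta_pos":[-39.7,-3.9,-172],"roll":0}
    - {"delta_pos":[-39.7,-3.9,-172],"roll":0}

```text
time: 38.65
tool_pos: [681.3, -97.7, 29.3]
eef_rot: [-0.005, 3.14, 0.0]
contact_force: [-0.4, 0.3, 0.4]
width: 61.3
grip_force: 0.0
```

Call:
send_rows:
  commands:
    - {"delta_pos":[0,0,0],"roll":0}
    - {"delta_pos":[0,0,0],"roll":0}
    - {"delta_pos":[0,0,0],"roll":0}
    - {"delta_pos":[0,0,0],"roll":0}
    - {"delta_pos":[0,0,0],"roll":0}
    - {"delta_pos":[0,0,0],"roll":0}
    - {"delta_pos":[0,0,0],"roll":0}
    - {"delta_pos":[0,0,0],"roll":0}
  hand: 1
  squeeze: 20

```text
time: 39.65
tool_pos: [680.4, -98.1, 28.4]
eef_rot: [-0.005, 3.142, 0.0]
contact_force: [-0.6, 0.1, 0.7]
width: 20.1
grip_force: 20.0
```

Call:
send_rows:
  commands:
    - {"delta_pos":[0,0,30],"roll":0}
    - {"delta_pos":[0,0,60],"roll":0}
    - {"delta_pos":[0,0,90],"roll":0}
    - {"delta_pos":[-156.5,254.2,90],"roll":0}
    - {"delta_pos":[-156.5,254.2,90],"roll":0}
    - {"delta_pos":[-156.5,254.2,90],"roll":0}
    - {"delta_pos":[-156.5,254.2,90],"roll":0}
    - {"delta_pos":[-156.5,254.2,90],"roll":0}
    - {"delta_pos":[-156.5,254.2,90],"roll":0}
    - {"delta_pos":[-156.5,254.2,90],"roll":0}
    - {"delta_pos":[-156.5,254.2,60],"roll":0}
    - {"delta_pos":[-156.5,254.2,50],"roll":0}
    - {"delta_pos":[-156.5,254.2,44],"roll":0}
    - {"delta_pos":[-156.5,254.2,44],"roll":0}
    - {"delta_pos":[-156.5,254.2,44],"roll":0}

```text
time: 41.52
tool_pos: [524.5, 156.3, 73.1]
eef_rot: [-0.005, 3.14, 0.001]
contact_force: [-1.3, -0.5, -0.6]
width: 19.9
grip_force: 20.0
```

```bash
python3 - <<'E'
from h import *
s,im,d=shot('wrist'); print(s['tool_pos'],s['eef_rot'],s['contact_force'],s['width'])
s,a,d=shot('scene'); s,b,d=shot('side')
cv2.imwrite('pics/m7.png',np.hstack([cv2.resize(a[140:220,290:390],(400,320)),cv2.resize(b[130:220,230:342],(398,320))]))
E
```

```text
[524.52463556 156.34916954  73.07746873] [-4.74176438e-03  3.14049612e+00  7.54481678e-04] [-1.28957041 -0.51816323 -0.55778875] 19.89657885763482
```

View pics/m7.png

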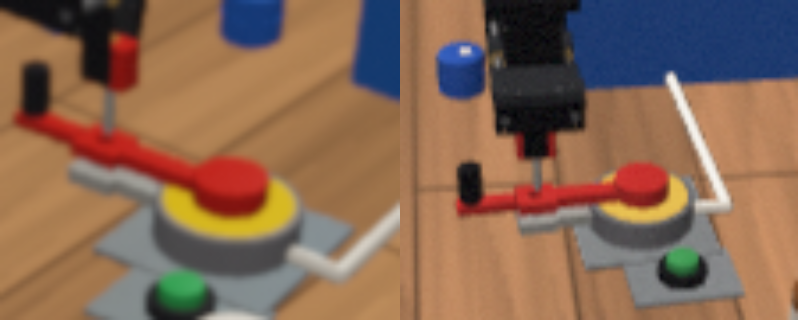

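Both views show the bolt right over the handle's hole, at (107,135) and (538,190). I'll lower it step by step.

Call:
send_rows:
  commands:
    - {"delta_pos":[0,0,-4],"roll":0}
    - {"delta_pos":[0,0,-8],"roll":0}
    - {"delta_pos":[0,0,-12],"roll":0}
    - {"delta_pos":[0,0,-14],"roll":0}
    - {"delta_pos":[0,0,-14],"roll":0}

```text
time: 42.3
tool_pos: [523.7, 156.2, 58.1]
eef_rot: [0.005, -3.141, -0.0]
contact_force: [0.7, -0.3, -0.8]
width: 19.5
grip_force: 20.0
```

Call:
send_rows:
  commands:
    - {"delta_pos":[0,0,-4],"roll":0}
    - {"delta_pos":[0,0,-8],"roll":0}
    - {"delta_pos":[0,0,-12],"roll":0}
    - {"delta_pos":[0,0,-15],"roll":0}
    - {"delta_pos":[0,0,-15],"roll":0}

```text
time: 42.92
tool_pos: [523.7, 156.1, 43.1]
eef_rot: [0.005, -3.141, -0.0]
contact_force: [-0.0, 0.9, -1.2]
width: 20.0
grip_force: 20.0
```

Call:
send_rows:
  commands:
    - {"delta_pos":[0,0,-4],"roll":0}
    - {"delta_pos":[0,0,-8],"roll":0}
    - {"delta_pos":[0,0,-11],"roll":0}
    - {"delta_pos":[0,0,-13],"roll":0}
    - {"delta_pos":[0,0,-14],"roll":0}
    - {"delta_pos":[0,0,-14],"roll":0}

```text
time: 43.68
tool_pos: [523.9, 156.2, 29.5]
eef_rot: [0.005, -3.142, 0.0]
contact_force: [-0.1, 0.6, -0.2]
width: 19.8
grip_force: 20.0
```

Call:
send_rows:
  commands:
    - {"delta_pos":[0,0,0],"roll":0}
    - {"delta_pos":[0,0,0],"roll":0}
    - {"delta_pos":[0,0,0],"roll":0}
    - {"delta_pos":[0,0,0],"roll":0}
    - {"delta_pos":[0,0,40],"roll":0}
    - {"delta_pos":[0,0,90],"roll":0}
    - {"delta_pos":[0,0,150],"roll":0}
    - {"delta_pos":[65,-20,200],"roll":0}
    - {"delta_pos":[65,-20,200],"roll":0}
    - {"delta_pos":[65,-20,200],"roll":0}
    - {"delta_pos":[65,-20,200],"roll":0}
  hand: -0.5

```text
time: 45.05
tool_pos: [587.5, 137.0, 228.4]
eef_rot: [0.008, -3.14, 0.0]
contact_force: [-0.2, -0.4, 0.3]
width: 65.2
grip_force: 0.0
```

```bash
python3 - <<'E'
from h import *
s,im,d=shot('wrist'); p=cloud('wrist',s,d); print(s['time'],s['tool_pos'],s['eef_rot']); cv2.imwrite('pics/w8.png',im)
hsv=cv2.cvtColor(im,cv2.COLOR_BGR2HSV); near=np.hypot(p[...,0]-524,p[...,1]-156)
red=(((hsv[...,0]<8)|(hsv[...,0]>172))&(hsv[...,1]>120))
q=p[red&(near<35)&(p[...,2]>70)]; print('lock',len(q),cv2.minAreaRect(q[:,:2].astype(np.float32)),np.percentile(q[:,2],[10,50,90]))
def btn(im,p):
    hsv=cv2.cvtColor(im,cv2.COLOR_BGR2HSV); m=((abs(hsv[...,0].astype(int)-65)<15)&(hsv[...,1]>120)&(np.hypot(p[...,0]-640,p[...,1]-72)<45))
    q=p[m]; t=q[q[:,2]>np.percentile(q[:,2],90)-4]; print('btn',len(q),cv2.minEnclosingCircle(t[:,:2].astype(np.float32)),np.percentile(q[:,2],[10,50,90]))
btn(im,p); z=np.load('w3.npz'); btn(z['im'],z['p'])
E
python3 c.py
```

```text
45.05 [587.46671226 136.974622   228.44181616] [ 7.77480833e-03 -3.13976880e+00  9.62931484e-05]
lock 698 ((524.7386474609375, 151.20248413085938), (35.81520462036133, 28.525976181030273), 1.570909857749939) [79.35194087 80.73831621 81.82641657]
btn 456 ((649.3545532226562, 74.22163391113281), 14.725812911987305) [24.91644314 26.8020534  27.90537221]
btn 425 ((649.7427368164062, 75.589599609375), 14.453670501708984) [25.55269881 26.82414354 27.83232308]
scene 45.1 [587.3 136.9 228.4]
(338.0, 344.2, 27.1, [110, 163, 163], [307, 134])
(463.8, 427.4, 27.7, [109, 168, 164], [353, 137])
(480.6, -165.2, 27.8, [23, 87, 203], [218, 220])
(571.6, -163.4, 27.2, [21, 65, 201], [245, 235])
(480.7, -287.1, 27.3, [19, 104, 201], [177, 244])
(582.1, -248.4, 25.9, [20, 50, 192], [220, 256])
side 45.15 [587.4 136.7 228.5]
(337.5, 344.0, 27.6, [111, 178, 181], [213, 158])
(568.7, -167.0, 26.1, [21, 67, 227], [294, 252])
(480.5, -167.0, 26.3, [23, 82, 235], [261, 254])
(579.3, -250.0, 27.0, [19, 54, 217], [302, 275])
(480.9, -288.2, 25.8, [19, 99, 231], [264, 290])
```

View pics/w8.png

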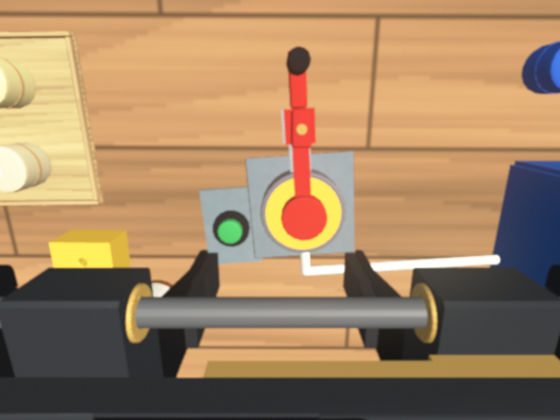

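The padlock is home: its top is at 80.7, and it reads 79.7 in the station where 79 is expected. All the cheeses stand in the tray. The button is at (649.5,74.5) with its top at z of about 27. I'll press it with the fingers shut.

Call:
send_rows:
  commands:
    - {"delta_pos":[60.5,-61.7,-60],"roll":0}
    - {"delta_pos":[60.5,-61.7,-60],"roll":0}
    - {"delta_pos":[60.5,-61.7,-60],"roll":0}
    - {"delta_pos":[60.5,-61.7,-120],"roll":0}
    - {"delta_pos":[60.5,-61.7,-160],"roll":0}
    - {"delta_pos":[60.5,-61.7,-200],"roll":0}
    - {"delta_pos":[60.5,-61.7,-216],"roll":0}
    - {"delta_pos":[60.5,-61.7,-216],"roll":0}
    - {"delta_pos":[60.5,-61.7,-216],"roll":0}
  hand: 1

```text
time: 46.32
tool_pos: [650.6, 75.2, 15.5]
eef_rot: [-0.006, 3.139, 0.001]
contact_force: [0.4, 0.6, -0.2]
width: 0.4
grip_force: 0.0
```

Call:
send_rows:
  commands:
    - {"delta_pos":[0,0,-4],"roll":0}
    - {"delta_pos":[0,0,-8],"roll":0}
    - {"delta_pos":[0,0,-12],"roll":0}
    - {"delta_pos":[0,0,-14],"roll":0}
    - {"delta_pos":[0,0,-14],"roll":0}

```text
time: 46.95
tool_pos: [649.6, 74.4, -0.4]
eef_rot: [-0.005, 3.141, -0.0]
contact_force: [-0.5, -0.1, 2.7]
width: 0.6
grip_force: 1.4
```

Call:
send_rows:
  commands:
    - {"delta_pos":[0,0,-2],"roll":0}
    - {"delta_pos":[0,0,-4],"roll":0}
    - {"delta_pos":[0,0,-4],"roll":0}

```text
time: 47.32
tool_pos: [649.7, 74.4, -3.7]
eef_rot: [-0.005, 3.141, -0.001]
contact_force: [-1.7, -1.2, 8.5]
width: 0.2
grip_force: 4.0
```

Call:
send_rows:
  commands:
    - {"delta_pos":[0,0,-1],"roll":0}
    - {"delta_pos":[0,0,-1],"roll":0}
    - {"delta_pos":[0,0,20],"roll":0}
    - {"delta_pos":[0,0,80],"roll":0}
    - {"delta_pos":[0,0,140],"roll":0}
    - {"delta_pos":[-60,60,225],"roll":0}
    - {"delta_pos":[-60,60,225],"roll":0}
    - {"delta_pos":[-60,60,225],"roll":0}
    - {"delta_pos":[-60,60,225],"roll":0}
    - {"delta_pos":[-60,60,225],"roll":0}

```text
time: 48.58
tool_pos: [589.6, 132.7, 218.9]
eef_rot: [0.002, -3.14, 0.001]
contact_force: [0.6, -0.4, -0.5]
width: 0.4
grip_force: 0.0
```

```bash
python3 - <<'E'
from h import *
s,im,d=shot('wrist'); p=cloud('wrist',s,d); print(s['time'],s['tool_pos'],s['contact_force'])
hsv=cv2.cvtColor(im,cv2.COLOR_BGR2HSV); near=np.hypot(p[...,0]-524,p[...,1]-156)
red=(((hsv[...,0]<8)|(hsv[...,0]>172))&(hsv[...,1]>120))
q=p[red&(near<35)&(p[...,2]>74)&(p[...,1]>140)]; print('lock',q[:,:2].mean(0),np.median(q[:,2]))
m=((abs(hsv[...,0].astype(int)-65)<15)&(hsv[...,1]>120)&(np.hypot(p[...,0]-649,p[...,1]-74)<25)); print('btn z',np.percentile(p[m][:,2],[10,50,90]))
E
python3 c.py | grep -- ', -'
```

```text
48.575 [589.63498749 132.68350802 218.92599569] [ 0.64607209 -0.43690524 -0.45891077]
lock [524.44106656 155.15257966] 80.76771632689577
btn z [24.81594321 26.87731416 27.87727502]
(481.8, -164.7, 26.4, [22, 86, 203], [218, 220])
(571.2, -163.3, 27.2, [21, 65, 201], [245, 235])
(483.0, -286.7, 26.8, [19, 104, 202], [176, 244])
(580.9, -248.1, 26.7, [20, 50, 192], [220, 256])
(569.6, -166.6, 25.7, [21, 67, 227], [294, 252])
(480.3, -167.8, 26.5, [23, 82, 234], [261, 254])
(579.9, -250.2, 26.3, [18, 54, 217], [302, 275])
(481.6, -288.6, 26.5, [19, 100, 231], [264, 290])
```

The padlock is home, the button is out again, all four cheeses are in the tray and the arm is clear. I'm handing the job in.

```bash
python3 -c "
from station import order; print(order.job_done())"
```

```text
the job is handed in; nothing more can be done
None
```

I handed the job in at about 49 s; it returned no verdict, but by my measurements the four cheeses are upright in the tray, the handle is at off over the hasp, the padlock is home, and the start button was pressed to its stop and sprang back (I kept clear of the jar, mug and brush but did not re-measure them; the fingertips were actually 24 mm behind the reported TCP, not 14 mm ahead, so I corrected for that).

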